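# Clear the relay rack behind its wing-nut lock

### The job

Strip the relay rack: unscrew the wing nut (counterclockwise seen from above) all the way until it stops (the two terminal posts beside it leave room only for short arcs), then lift the retaining bar out of its two brackets, lay it flat on the bench, and set every relay that is in the rack side by side in the yellow tray, none on top of another. When the rack is empty, seat the bar in its two brackets again, orange grip upward, and screw the wing nut clockwise until it stops so that the tongue locks the bar; leave the flux pot, the screw pot and the mouse where they are.

Things in the scene. Friction and masses are not known exactly. Their poses are not given: they have to be found in the camera images.
- rack: Relay rack fixed to the bench, place and yaw vary. Origin: on the bench under the middle of the row of four pockets; y along the row, x across, z up. Base 60 wide (x), 12 high. Pockets 40 x 32 mm at y -57, -19, 19, 57, floor at z 12, rims to z 18. Bar ends are bounded by a stop at y 107 (to z 64) and the lock housing's face at y -107: 4 mm play each way for the 206 mm bar.
- bracket_a (a point): Middle of the bar seat of the open U bracket at the end away from the wing nut (rack y 92), 48 mm above the bench. Seat 19 mm wide between walls that stand to z 61 and flare outward to z 70; bracket 14 long (y), 31 wide.
- bracket_b (a point): The same for the other bracket, beside the lock housing (rack y -92).
- lock_top (a point): Point on the wing nut's axis on top of the blue lock housing, 70 mm above the bench (rack x 0, y -140), axes as the rack's. Housing 88 (x) x 62 (y). Two terminal posts 10 mm thick stand at x -36 (black) and +36 (red), tops at 100 mm: opened fingers fit round the nut only while the line through them is within about 50 degrees of the rack's y axis.
- nut_grip (a point): On the wing nut's axis, 92 mm above the bench; turns with the nut. x: along the blade (ear to ear), y: through it, z up. Blade 46 mm from tip to tip, 7 thick, ears 76 to 100 mm above the bench; below, 70 to 82 mm, a hub of 18 mm diameter. Can be gripped across the 7 mm or over the two tips (46 mm). The tips clear the posts by 8 mm.
- wing_nut (a joint): Turn of the nut, rad: 0 = screwed home (tongue out over the bar), grows counterclockwise seen from above to the stop at 2.9 (fully unscrewed). At 0 the blade lies along the rack's y axis. Friction 0.06 N m, stays where left, does not rise. Each rad draws the tongue 8.5 mm into the housing. Starts at 0 to 0.3.
- tongue_tip (a point): Front end of the steel tongue (12 wide, 6 thick), 64.5 mm above the bench. Nut home: at rack y -87, 16 mm over the bar's end and just above it; the bar is free once it is drawn back to y -107 (nut about 2.4).
- bar: Loose retaining bar, about 0.1 kg: aluminium strip 206 long (y), 14 wide (x), 12 thick, origin at the middle of its underside, z up; an orange grip 44 long (y), 12 wide (x) stands on its middle, 12 to 32 mm above the underside. Starts in the brackets, underside 48 mm above the bench (2 mm over the relays), y along the rack's. Bench at rack x -78 is free to lay it on.
- tray: Loose yellow open tray 170 (x) x 140 (y) x 20 high, walls 4 mm, floor 4 mm thick, 0.6 kg, origin under its centre; its place and yaw vary.
- relay_0: Grey plug-in relay, a box 36 (x) x 28 (y) x 34 mm high, about 0.05 kg, origin at the middle of its underside. Starts upright in a rack pocket (or is absent), its axes parallel to the rack's. Two to four relays are present.
- relay_1: Grey plug-in relay, a box 36 (x) x 28 (y) x 34 mm high, about 0.05 kg, origin at the middle of its underside. Starts upright in a rack pocket (or is absent), its axes parallel to the rack's. Two to four relays are present.
- relay_2: Grey plug-in relay, a box 36 (x) x 28 (y) x 34 mm high, about 0.05 kg, origin at the middle of its underside. Starts upright in a rack pocket (or is absent), its axes parallel to the rack's. Two to four relays are present.
- relay_3: Grey plug-in relay, a box 36 (x) x 28 (y) x 34 mm high, about 0.05 kg, origin at the middle of its underside. Starts upright in a rack pocket (or is absent), its axes parallel to the rack's. Two to four relays are present.
- flux_pot: Flux pot with red lid, 45 mm across, 30 high, a bystander; origin under its centre.
- screw_pot: Black screw pot, 39 mm across, 40 high, a bystander; origin under its centre.
- mouse: Black computer mouse 135 x 65 x 40, a bystander; origin under its middle.

How it is judged (in metres and radians):
On the way, in this order (a step that is already met when the one before it is completed fails the run):
1. the wing nut is unscrewed (beyond 2.5 rad) (value of joint wing_nut above 2.5 rad), for 0.2 s.
2. the bar is out of the brackets and lies on the bench (height (world z) of bar below 0.02 m and linear speed of bar below 0.03 m/s), for 0.2 s.
3. every relay present lies in the tray (x of relay_0 in the frame of tray between -0.081 and 0.081 m and y of relay_0 in the frame of tray between -0.066 and 0.066 m and z of relay_0 in the frame of tray between -0.005 and 0.03 m and linear speed of each of relay_0, relay_1, relay_2, relay_3 below 0.03 m/s and x of relay_1 in the frame of tray between -0.081 and 0.081 m and y of relay_1 in the frame of tray between -0.066 and 0.066 m and z of relay_1 in the frame of tray between -0.005 and 0.03 m and x of relay_2 in the frame of tray between -0.081 and 0.081 m and y of relay_2 in the frame of tray between -0.066 and 0.066 m and z of relay_2 in the frame of tray between -0.005 and 0.03 m and x of relay_3 in the frame of tray between -0.081 and 0.081 m and y of relay_3 in the frame of tray between -0.066 and 0.066 m and z of relay_3 in the frame of tray between -0.005 and 0.03 m), for 0.2 s.
4. the bar is seated in both brackets again (x of bar in the frame of rack between -0.006 and 0.006 m and y of bar in the frame of rack between -0.008 and 0.008 m and z of bar in the frame of rack between 0.044 and 0.052 m and angle between the y axis of bar and the y axis of rack, either way round below 0.06 rad and angle between bar's own z axis and vertical below 0.06 rad), for 0.2 s.
At the end, for the whole second after the job is handed in: Every relay present rests in the tray, within its walls and on its floor (not on another relay); the bar is seated in both brackets, grip upward (within 6 mm across, 8 mm along, 4 mm in height, 0.06 rad); the wing nut is screwed home (below 0.25 rad); the tray is upright and all is at rest (all of step 3 and all of step 4 and value of joint wing_nut below 0.25 rad and angle between tray's own z axis and vertical below 0.1 rad and linear speed of bar below 0.03 m/s); the robot touches nothing.
It fails at once if the flux pot is shoved more than 4 cm (distance of flux_pot from where it was at the start of the episode above 0.04 m).
It fails at once if the screw pot is shoved more than 4 cm (distance of screw_pot from where it was at the start of the episode above 0.04 m).
It fails at once if the mouse is shoved more than 4 cm (distance of mouse from where it was at the start of the episode above 0.04 m).
Of relay_0, relay_1, relay_2, relay_3 only 2 to 4 are there at a start; the rules pass over those that are not, and their reading is None.
At some moment in a run one of tray may be knocked a few centimetres aside while the robot is not near it.
Once in a run the grip may slacken for a moment while it holds something.
It also fails if it takes over 210 s, if anything falls off the work surface, if the arm or the gripper's body presses on something with over 40 N, if the wrist force passes 120 N, or if a joint passes its speed limit or range.

### The arm

A 7-joint arm with a two-finger parallel gripper is mounted at the origin on a cart in front of the work surface, level with it; the furniture and walls round the work are solid. World frame = base frame: x ahead of the robot, y to its left, z up, the work surface at z = 0. Lengths are in m, angles in degrees, forces in N, time in s.
With the tool pointing down it reaches from about 0.425 to 0.875 m from the base axis. Payload 4.7 kg.
Tool frame: the origin (TCP) lies at the centre of the arm's flange, where the gripper is bolted on; the fingertips stand 182 mm ahead of it and the grasp point (between the pads) lies 164 mm ahead of it; z points along the fingers, y is the line along which they close (so a half turn about z gives the same grasp; the last joint's range is limited). The gripper opens to 87 mm and grips with 3 to 60 N. Pads are 19 mm wide; open, the fingers measure 117 mm over their backs; the gripper's body (75 mm by 190 mm) begins 51 mm behind the grasp point.
Start: joints at [67.156, 18.392, -4.016, 83.108, 1.295, 78.541, -3.26], TCP at [0.261, -0.595, 0.405] pointing down, gripper open.
Joint ranges: [-163.93, 163.93], [-17.29, 119.83], [-79.2, 71.16], [3.27, 140.29], [-89.18, 269.18], [5.43, 117.66], [-154.24, 154.24]. Speed limits (degrees/s): [147.25, 147.25, 180, 180, 180, 180, 180].

### API

Orientations are given as [roll, pitch, yaw] about the fixed x, y, z axes, in that order (R = Rz(yaw) Ry(pitch) Rx(roll)).
In Python, from cell import env gives the robot as it stands. The module is installed in compiled form; this text tells all that it offers.
- The arm moves only by the tool step_arm, never from a script. Its argument "steps" is one flat list of numbers, 5 for each row, row after row: the opening, from 0 (shut) to 1 (fully open), then the shift along the tool's x, y, z in mm, then the turn about the tool's z in degrees. In form: [grip, dx, dy, dz, roll, grip, dx, dy, dz, roll, ...]. A call has 1 to 12 rows; each row shifts and turns the commanded pose from where the row before left it, along the tool's axes as they then stand; what a row does not reach is not made up. A row lasts 1/8 s, in which the tool goes at most 62.5 mm and 10.7 degrees, less where a joint would pass 70% of its speed; a pose out of reach is approached as far as the arm can. A call with a gripper value outside its range is refused whole. The fingers move at their own pace and stop on an object; "grip_force" is the grip in N (left out, the last holds). Time passes only in rows, so rows that do not move let the fingers close. It gives the time, the measured TCP pose, the force, the opening and the grip force at its end, in the units of the state.
- env.get_obs(): the state, without advancing time (a new reading comes with each control period).
- env.read_camera(name): name is "scene" or "top"; returns a dict with "image" (420x560x3 uint8, red, green, blue), "camera_matrix" (3x3 intrinsics, pixels), "distortion" ([k1, k2, p1, p2, k3] as OpenCV has them; the pictures are not rectified), "R" (3x3) and "t" (3): a world point X has camera coordinates R X + t. Camera axes: x right, y down, z forward; pixel columns grow to the right and rows downward; lengths in m; the calibration is good to about 2 mm. A picture is of the moment at which its call begins. There is no depth.
- env.sign_off(): hands the job in; it is judged then, once.
The state is a dict: "time_s": time; "qpos": joint angles; "joint_velocities": joint speeds; "effort": joint torques, N m; "tool_pos": TCP position; "tool_rot": TCP orientation; "force": force on the tool from outside, world axes, zero at the start; "wrist_torque": the same for the moment, N m; "grip_width": finger opening in m; "grasp_force": force on a finger pad.
Only numpy, scipy, OpenCV 4.12 (cv2) and the standard library are available. Lean on these libraries where they do the work, as an engineer would, in place of code of your own. Each camera call takes 0.05 s, during which the arm holds its last target. There are 200 camera calls.

## Working session

There is one attempt and no reset: what is moved stays moved. The work goes in short steps, Python scripts to look and compute and a tool call to move; the robot and the scene stay as the last step left them, time stands still between calls to the robot, and variables do not carry over. Pictures are saved under pics/ and viewed, at most 16 in all, crops included, and the job is handed in when it is done.

Besides the shell and the picture viewer there is one more tool, called after "Call:" as a command line: name --argument value ..., lists and objects as JSON in quotes. step_arm: Moves the arm, as the interface text tells. Its arguments: {"type":"object","properties":{"steps":{"type":"array","items":{"type":"number"}},"grip_force":{"type":"number"}},"required":["steps"]}

```bash
mkdir -p pics
cat > h.py <<'E'
import numpy as np, cv2, sys
from cell import env
def cam(n): return env.read_camera(n)
def ray(c,px):
    p=cv2.undistortPoints(np.array([[px]],float),c["camera_matrix"],np.array(c["distortion"],float))[0,0]
    R=np.array(c["R"]);o=-R.T@np.array(c["t"]);return o,R.T@np.array([p[0],p[1],1.])
def onplane(c,px,z):
    o,d=ray(c,px);return o+d*(z-o[2])/d[2]
def proj(c,X):
    R=np.array(c["R"]);return cv2.projectPoints(np.array(X,float).reshape(-1,1,3),cv2.Rodrigues(R)[0],np.array(c["t"],float),c["camera_matrix"],np.array(c["distortion"],float))[0].reshape(-1,2)
def save(c,n,scale=1,crop=None):
    im=c["image"][:,:,::-1]
    if crop: im=im[crop[1]:crop[3],crop[0]:crop[2]]
    cv2.imwrite("pics/"+n,cv2.resize(im,None,fx=scale,fy=scale,interpolation=cv2.INTER_CUBIC))
E
python3 - <<'E'
from h import *
np.set_printoptions(precision=4,suppress=True)
for n in("top","scene"):
    c=cam(n);save(c,n+"0.png",1.4);R=np.array(c["R"]);print(n,-R.T@c["t"],R[2],c["camera_matrix"][0,0])
o=env.get_obs();print(o["tool_pos"],o["tool_rot"],o["grip_width"],o["time_s"],o["force"])
E
```

```text
top [ 0.4338 -0.1315  1.0906] [ 0.0786  0.0016 -0.9969] 382.88429429074904
scene [-0.4644 -0.5584  0.628 ] [ 0.8079  0.3807 -0.4499] 485.1859235453771
[ 0.2607 -0.5952  0.4038] [-179.8988    0.0062   23.6529] 0.08698501848125345 0.1 [-0.7383 -0.5358 -0.0139]
```

View pics/top0.png

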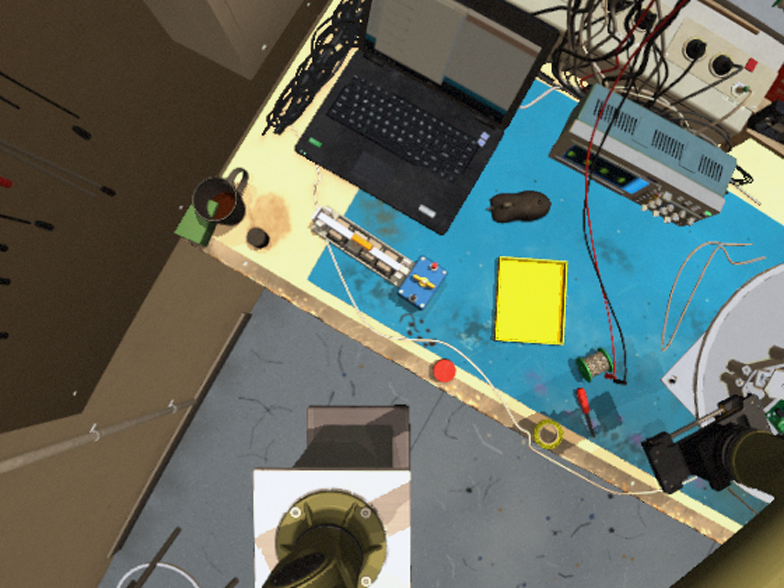

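View pics/scene0.png

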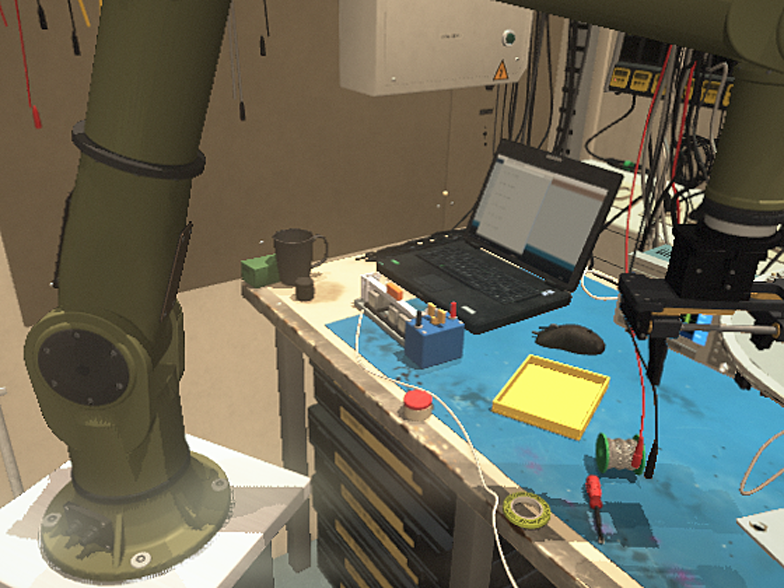

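The top view shows the orange grip near (362,241)/1.4, the nut near (424,281)/1.4, the blue housing under it and the tray near (530,300)/1.4. The flux pot is at (444,370)/1.4, the mouse at (520,206)/1.4 and the screw pot at (259,238)/1.4.

Run:
```python
from h import *
np.set_printoptions(precision=4,suppress=True)
c=cam("top");save(c,"crop1.png",6,(215,135,325,230))
hsv=cv2.cvtColor(c["image"],cv2.COLOR_RGB2HSV)
def m(lo,hi,box):
    k=cv2.inRange(hsv,np.array(lo),np.array(hi));z=np.zeros_like(k);x0,y0,x1,y1=box;z[y0:y1,x0:x1]=k[y0:y1,x0:x1];return z
def big(k): 
    cs=cv2.findContours(k,cv2.RETR_EXTERNAL,cv2.CHAIN_APPROX_NONE)[0];return max(cs,key=cv2.contourArea)
print("bluepx",hsv[202,290],"mat",hsv[230,330])
for nm,lo,hi,box,z in [("housing",(105,140,60),(120,255,255),(270,170,330,230),.07),("grip",(8,150,120),(22,255,255),(245,160,275,185),.08),("nut",(20,100,80),(33,255,255),(285,185,320,215),.1),("tray",(24,100,80),(34,255,255),(340,170,420,260),.02),("flux",(0,150,80),(6,255,255),(300,250,330,280),.03),]:
    k=m(lo,hi,box);q=big(k);r=cv2.minAreaRect(q);pts=[onplane(c,p,z)[:2] for p in cv2.boxPoints(r)]
    pts=np.array(pts);print(nm,cv2.contourArea(q),r[0],"ctr",pts.mean(0),"sides",np.linalg.norm(pts[1]-pts[0]),np.linalg.norm(pts[2]-pts[1]),"ang",[np.degrees(np.arctan2(*(pts[i+1]-pts[i])[::-1])) for i in(0,1)])
```

```text
bluepx [104 163 208] mat [ 98 184 186]
housing 0.5 (301.0, 206.5) ctr [ 0.5116 -0.1836] sides 0.005350841219904672 0.002681746713971607 ang [np.float64(-90.40533446638625), np.float64(179.35858982392585)]
grip 59.0 (258.30767822265625, 172.5384521484375) ctr [ 0.6026 -0.0701] sides 0.013412239891679114 0.04179724503125332 ang [np.float64(-33.51213880122641), np.float64(-124.34980984693159)]
nut 13.0 (299.3276062011719, 198.4310302734375) ctr [ 0.5304 -0.1779] sides 0.007282531669040343 0.02365193080093901 ang [np.float64(-22.254580063641185), np.float64(-112.31768290733812)]
tray 2630.5 (378.9757080078125, 214.36505126953125) ctr [ 0.4921 -0.4067] sides 0.16943310872732584 0.14355526003535393 ang [np.float64(-5.046777189266237), np.float64(-94.01744933215193)]
flux 182.5 (316.5, 264.5) ctr [ 0.3542 -0.2267] sides 0.04142733792705013 0.041183071902829924 ang [np.float64(-90.5460195826857), np.float64(179.31924920667478)]
```

View pics/crop1.png

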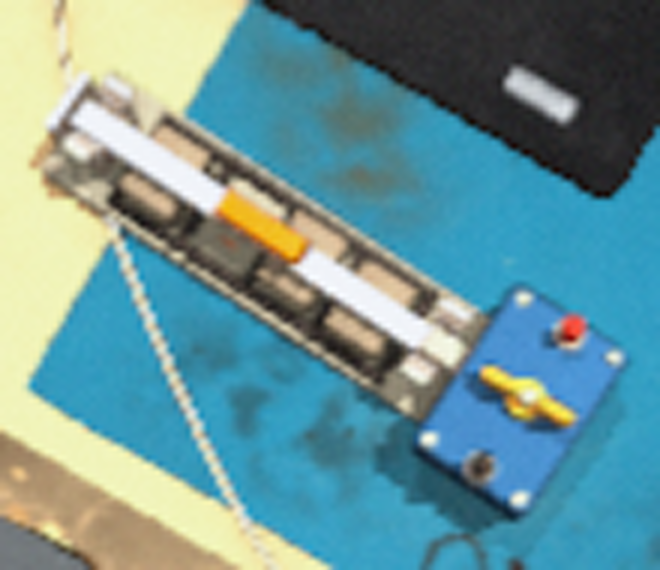

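The crop (6x, offset 215,135) shows the housing top corners near (522,285), (628,355), (520,518) and (415,445). The nut is at (528,397), the red post at (572,328) and the black post at (481,467). There are relays in three pockets, and the fourth (dark, near (228,245)) looks empty.

Run:
```python
from h import *
np.set_printoptions(precision=4,suppress=True)
c=cam("top")
f=lambda x,y,z:onplane(c,(215+x/6-.5+.083,135+y/6-.5+.083),z)[:2]
H=np.array([f(522,285,.07),f(628,355,.07),f(520,518,.07),f(415,445,.07)])
print("H",H.mean(0),[np.linalg.norm(H[i]-H[i-1]) for i in range(4)],[np.degrees(np.arctan2(*(H[i]-H[i-1])[::-1])) for i in range(4)])
r,b=f(572,326,.1),f(481,465,.1);d=r-b;print("posts",(r+b)/2,np.linalg.norm(d),np.degrees(np.arctan2(d[1],d[0])))
t1,t2=f(487,378,.1),f(574,417,.1);print("nut",(t1+t2)/2,np.linalg.norm(t1-t2),np.degrees(np.arctan2(*(t1-t2)[::-1])))
g=f(262,225,.08);e1=f(82,115,.06);e2=f(432,340,.06);print("grip",g,"bar",(e1+e2)/2,np.linalg.norm(e1-e2),np.degrees(np.arctan2(*(e1-e2)[::-1])))
n=(r+b)/2
print("axis",np.degrees(np.arctan2(*(g-n)[::-1])),np.linalg.norm(g-n))
```

```text
H [ 0.5255 -0.185 ] [np.float64(0.08640906695627959), np.float64(0.05683857961474751), np.float64(0.08759305449709093), np.float64(0.056869828536662385)] [np.float64(-34.13315994904199), np.float64(-124.09503605659894), np.float64(145.87973282501628), np.float64(54.71201151377243)]
posts [ 0.5251 -0.1857] 0.07233908552106666 -33.695161252504285
nut [ 0.5241 -0.1874] 0.04126939668371391 65.33700883660886
grip [ 0.6038 -0.07  ] bar [ 0.6065 -0.066 ] 0.19039897417284732 56.6310581883985
axis 55.75628907869525 0.1399987988473158
```

Call:
step_arm --steps '[1,40.7,-26.9,0,0,1,40.7,-26.9,0,0,1,40.7,-26.9,0,0,1,40.7,-26.9,0,0,1,40.7,-26.9,0,0,1,40.7,-26.9,0,0,1,40.7,-26.9,0,0,1,40.7,-26.9,0,0,1,40.7,-26.9,0,0,1,40.7,-26.9,0,0]' --grip_force 40

```text
time_s: 1.45
tool_pos: [0.5262, -0.1843, 0.4047]
tool_rot: [180.0, 0.0, 23.6]
force: [-0.1, 0.2, -0.8]
grip_width: 0.0869
grasp_force: 0.0
```

Call:
step_arm --steps '[1,0,0,0,-10.6,1,0,0,0,-10.6,1,0,0,0,-10.6,1,0,0,0,-10.6,1,0,0,0,-10.6,1,0,0,0,-10.6,1,0,0,0,-10.6,1,0,0,0,-10.6,1,0,0,0,-10.6,1,0,0,0,-10.6,1,0,0,0,-10.6,1,0,0,0,-10.6]'

```text
time_s: 2.95
tool_pos: [0.5255, -0.1857, 0.4046]
tool_rot: [-180.0, -0.0, 151.2]
force: [-0.3, -0.4, -0.2]
grip_width: 0.087
grasp_force: 0.0
```

```bash
cat >> h.py <<'E'
from scipy.spatial.transform import Rotation as Ro
O=np.array([0.6037,-0.0696]);YAW=-34.1
def rk(x,y,z=0):
    a=np.radians(YAW);return np.array([O[0]+np.cos(a)*x-np.sin(a)*y,O[1]+np.sin(a)*x+np.cos(a)*y,z])
def need(p,yaw=None):
    """tool-frame shift mm from where the tool is to TCP world p; then roll to reach yaw"""
    o=env.get_obs();R=Ro.from_euler("xyz",o["tool_rot"],degrees=True).as_matrix()
    print("at",np.round(o["tool_pos"],4),np.round(o["tool_rot"],1),"t",o["time_s"],"w",round(o["grip_width"],4),"f",np.round(o["force"],1),"gf",round(float(np.max(o["grasp_force"])),1),"j7",np.round(o["qpos"][6]))
    print("  shift",np.round(1000*R.T@(np.array(p)-o["tool_pos"]),1),"roll",None if yaw is None else round(-((yaw-o["tool_rot"][2]+180)%360-180),1))
E
python3 -c "
from h import *
need([.5252,-.1855,.256],155.3)
save(cam('scene'),'s1.png',3,(220,170,400,320))"
```

```text
at [ 0.5255 -0.1857  0.4046] [-180.    -0.   151.2] t 2.95 w 0.087 f [-0.3 -0.4 -0.2] gf 0.0 j7 74.0
  shift [3.000e-01 1.000e-01 1.486e+02] roll -4.1
```

View pics/s1.png

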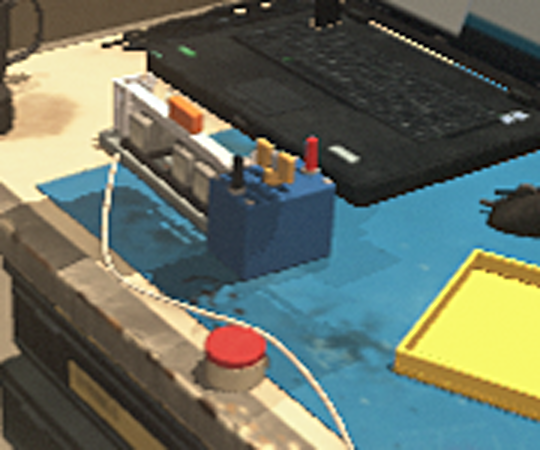

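The scene view shows the nut's ears, both posts and the bar. There are three relays, with a gap at rack y +19. I'll go down and grip the nut over its tips.

Call:
step_arm --steps '[1,0,0,0,-4,1,0,0,50,0,1,0,0,50,0,1,0,0,30,0,1,0,0,18.5,0,1,0,0,0,0,0,0,0,0,0,0,0,0,0,0,0,0,0,0,0,0,0,0,0,0,0,0,0,0,0]' --grip_force 30

```text
time_s: 4.38
tool_pos: [0.5254, -0.1865, 0.2564]
tool_rot: [-179.9, 0.0, 154.8]
force: [0.9, 3.4, 2.4]
grip_width: 0.0453
grasp_force: 30.1
```

Call:
step_arm --steps '[0,0,0,0,-6.5,0,0,0,0,-6.5,0,0,0,0,-6.5,0,0,0,0,-6.5,0,0,0,0,-6.5,0,0,0,0,-6.5,0,0,0,0,0]'

```text
time_s: 5.25
tool_pos: [0.5255, -0.1857, 0.2564]
tool_rot: [180.0, -0.0, -166.2]
force: [-1.2, -0.5, 2.6]
grip_width: 0.0451
grasp_force: 30.0
```

```bash
python3 -c "
from h import *
need([.5252,-.1855,.256],193.9)"
```

```text
at [ 0.5255 -0.1857  0.2564] [ 180.    -0.  -166.2] t 5.25 w 0.0451 f [-1.2 -0.5  2.6] gf 30.0 j7 110.0
  shift [0.2 0.3 0.4] roll -0.1
```

Call:
step_arm --steps '[1,0,0,0,0,1,0,0,0,0,1,0,0,0,0,1,0,0,-30,0,1,0,0,-30,0,1,0,0,0,10,1,0,0,0,10,1,0,0,0,10,1,0,0,0,10,1,0,0,0,10,1,0,0,0,10,1,0,0,0,10]'

```text
time_s: 6.75
tool_pos: [0.5257, -0.1857, 0.3161]
tool_rot: [-180.0, 0.0, 123.5]
force: [-0.3, -1.0, 0.3]
grip_width: 0.0868
grasp_force: 0.0
```

Call:
step_arm --steps '[1,0,0,0,10,1,0,0,0,10,1,0,0,0,0]'

```text
time_s: 7.12
tool_pos: [0.5257, -0.1856, 0.3162]
tool_rot: [-180.0, 0.0, 104.0]
force: [-0.2, 0.8, 0.6]
grip_width: 0.087
grasp_force: 0.0
```

```bash
python3 -c "
from h import *
need([.5252,-.1855,.267],103.9)
save(cam('scene'),'s2.png',4,(260,190,380,280))"
```

```text
at [ 0.5257 -0.1856  0.3162] [-180.    0.  104.] t 7.125 w 0.087 f [-0.2  0.8  0.6] gf 0.0 j7 25.0
  shift [ 0.2 -0.5 49.2] roll 0.1
```

View pics/s2.png

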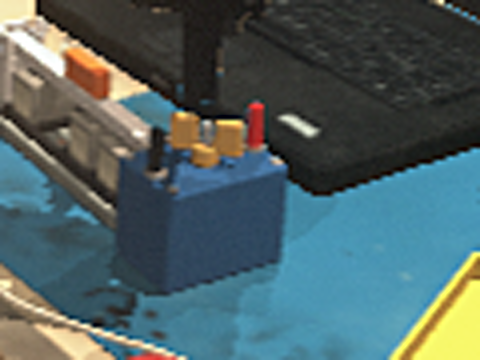

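The ears at (185,130) and (230,137) have turned toward the posts, as expected. Now I'll grip across the blade.

Call:
step_arm --steps '[1,0,0,30,0,1,0,0,19,0,1,0,0,0,0,0,0,0,0,0,0,0,0,0,0,0,0,0,0,0,0,0,0,0,0,0,0,0,0,0,0,0,0,0,0]'

```text
time_s: 8.3
tool_pos: [0.5256, -0.1857, 0.2673]
tool_rot: [-180.0, 0.0, 103.9]
force: [0.4, 0.3, -0.4]
grip_width: 0.0349
grasp_force: 0.0
```

Call:
step_arm --steps '[0,0,0,0,0,0,0,0,0,0,0,0,0,0,0]'

```text
time_s: 8.68
tool_pos: [0.5246, -0.1863, 0.2671]
tool_rot: [-179.8, -0.0, 103.8]
force: [-4.9, -0.1, 1.7]
grip_width: 0.0061
grasp_force: 30.0
```

Call:
step_arm --steps '[0,0,0,0,-8.8,0,0,0,0,-8.8,0,0,0,0,-8.8,0,0,0,0,-8.8,0,0,0,0,-8.8,0,0,0,0,-8.8,0,0,0,0,-8.8,0,0,0,0,-8.8,0,0,0,0,-8.8,0,0,0,0,-8.8,0,0,0,0,0]'

```text
time_s: 10.05
tool_pos: [0.5247, -0.186, 0.2671]
tool_rot: [180.0, -0.2, -168.3]
force: [-5.4, 0.1, 4.1]
grip_width: 0.0063
grasp_force: 30.0
```

Call:
step_arm --steps '[1,0,0,0,0,1,0,0,0,0,1,0,0,0,0,1,0,0,0,0,1,0,0,-25,0,1,0,0,-25,0,1,0,0,0,10,1,0,0,0,10,1,0,0,0,10,1,0,0,0,10,1,0,0,0,10,1,0,0,0,10]'

```text
time_s: 11.55
tool_pos: [0.5257, -0.1856, 0.3173]
tool_rot: [180.0, 0.0, 131.5]
force: [0.0, -0.5, -0.5]
grip_width: 0.087
grasp_force: 0.0
```

Call:
step_arm --steps '[1,0,0,0,10,1,0,0,0,10,1,0,0,0,10,1,0,0,30,0,1,0,0,31,0,1,0,0,0,0,0,0,0,0,0,0,0,0,0,0,0,0,0,0,0,0,0,0,0,0,0,0,0,0,0,0,0,0,0,0]'

```text
time_s: 13.05
tool_pos: [0.5245, -0.1862, 0.2563]
tool_rot: [-179.8, -0.0, 101.8]
force: [-6.1, -1.2, 4.9]
grip_width: 0.0454
grasp_force: 30.0
```

Call:
step_arm --steps '[0,0,0,0,-6.5,0,0,0,0,-6.5,0,0,0,0,-6.5,0,0,0,0,-6.5,0,0,0,0,-4,0,0,0,0,0]'

```text
time_s: 13.8
tool_pos: [0.5246, -0.1861, 0.2563]
tool_rot: [-179.8, -0.1, 131.8]
force: [-5.2, -0.1, 5.0]
grip_width: 0.0458
grasp_force: 30.0
```

```bash
python3 -c "
from h import *
need([.5252,-.1855,.256],135);print(env.get_obs()['wrist_torque'])"
```

```text
at [ 0.5246 -0.1861  0.2563] [-1.798e+02 -1.000e-01  1.318e+02] t 13.8 w 0.0458 f [-5.2 -0.1  5. ] gf 30.0 j7 50.0
  shift [0.1 0.9 0.3] roll -3.2
[-0.0925803   1.08528038  0.0455388 ]
```

Call:
step_arm --steps '[0,0,0,0,-2.5,0,0,0,0,-2.5,0,0,0,0,0]'

```text
time_s: 14.18
tool_pos: [0.5248, -0.1865, 0.2561]
tool_rot: [-179.9, -0.1, 136.7]
force: [-5.0, 0.2, 3.1]
grip_width: 0.0456
grasp_force: 30.0
```

```bash
python3 -c "
from h import *
need([.5252,-.1855,.256],135);print(env.get_obs()['wrist_torque'])"
```

```text
at [ 0.5248 -0.1865  0.2561] [-1.799e+02 -1.000e-01  1.367e+02] t 14.175 w 0.0456 f [-5.   0.2  3.1] gf 30.0 j7 54.0
  shift [0.4 1.  0.1] roll 1.7
[-0.22461357  0.97128833 -0.71713347]
```

Call:
step_arm --steps '[0,0,0,0,1.7,1,0,0,0,0,1,0,0,0,0,1,0,0,0,0,1,0,0,-40,0,1,0,0,-40,0,1,0,0,0,0]'

```text
time_s: 15.05
tool_pos: [0.5272, -0.1855, 0.3399]
tool_rot: [179.8, 0.4, 135.2]
force: [-0.5, 0.1, -1.3]
grip_width: 0.0863
grasp_force: 0.0
```

Call:
step_arm --steps '[1,0,0,0,10,1,0,0,0,10,1,0,0,0,10,1,0,0,0,10,1,0,0,0,10,1,0,0,0,10,1,0,0,0,10,1,0,0,0,9.1,1,0,0,0,0]'

```text
time_s: 16.18
tool_pos: [0.5255, -0.1855, 0.3353]
tool_rot: [-179.9, 0.0, 56.2]
force: [-0.7, -0.3, -0.7]
grip_width: 0.0871
grasp_force: 0.0
```

```bash
python3 -c "
from h import *
need([*O,.32],55.9)"
```

```text
at [ 0.5255 -0.1855  0.3353] [-179.9    0.    56.2] t 16.175 w 0.0871 f [-0.7 -0.3 -0.7] gf 0.0 j7 -22.0
  shift [139.8   0.4  15.3] roll 0.3
```

Call:
step_arm --steps '[1,46.6,0,0,0.3,1,46.6,0,0,0,1,46.6,0,0,0,0.5,0,0,30,0,0.5,0,0,0,0]'

```text
time_s: 16.8
tool_pos: [0.6031, -0.0696, 0.3033]
tool_rot: [-179.7, 0.1, 56.0]
force: [-1.2, -0.8, -0.1]
grip_width: 0.0745
grasp_force: 0.0
```

```bash
python3 -c "
from h import *
need([*O,.245],55.9)
c=cam('top');save(c,'t2.png',6,(215,135,325,230))"
```

```text
at [ 0.6031 -0.0696  0.3033] [-1.797e+02  1.000e-01  5.600e+01] t 16.8 w 0.0745 f [-1.2 -0.8 -0.1] gf 0.0 j7 -38.0
  shift [ 0.5  0.8 58.3] roll 0.1
```

View pics/t2.png

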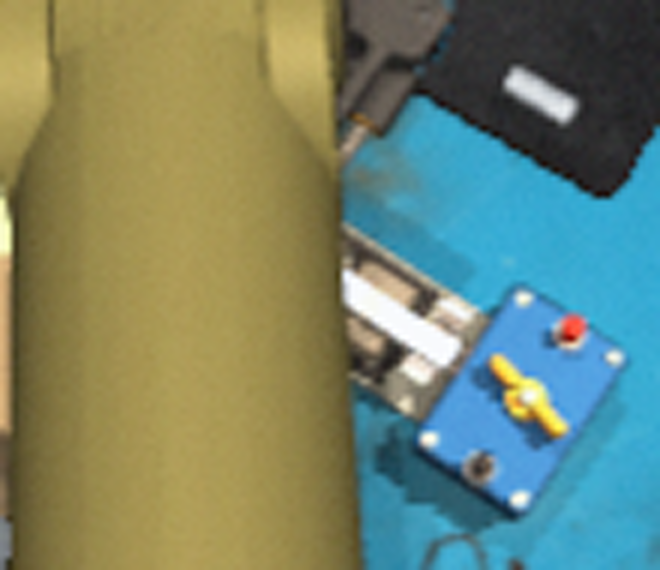

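The blade runs from (497,360) to (562,432), about 166° of turn, so the nut is on its stop, and the bar's near end is clear of the tongue. Next I grip the bar.

Call:
step_arm --steps '[0.5,0.5,0.8,40,0,0.5,0,0,18.5,0,0.5,0,0,0,0,0,0,0,0,0,0,0,0,0,0,0,0,0,0,0,0,0,0,0,0,0,0,0,0,0]' --grip_force 40

```text
time_s: 17.85
tool_pos: [0.6051, -0.0699, 0.2481]
tool_rot: [180.0, 0.0, 55.8]
force: [-1.4, -0.1, 3.2]
grip_width: 0.0112
grasp_force: 40.0
```

Call:
step_arm --steps '[0,0,0,-10,0,0,0,0,-20,0,0,0,0,-30,0,0,0,0,-20,0,0,0,-26,0,0,0,0,-26,0,0,0,0,-26,0,0,0,0,0,0,0]'

```text
time_s: 18.85
tool_pos: [0.5396, -0.0247, 0.3286]
tool_rot: [180.0, 0.0, 55.9]
force: [0.1, -0.2, -1.1]
grip_width: 0.0116
grasp_force: 40.0
```

```bash
python3 -c "
from h import *
p=rk(-78,0,.201);need(p,55.9);save(cam('scene'),'s3.png',3,(200,150,400,330))"
```

```text
at [ 0.5396 -0.0247  0.3286] [180.    0.   55.9] t 18.85 w 0.0116 f [ 0.1 -0.2 -1.1] gf 40.0 j7 -39.0
  shift [-2.40000e+01 -7.79218e+04  6.44000e+01] roll -0.0
```

View pics/s3.png

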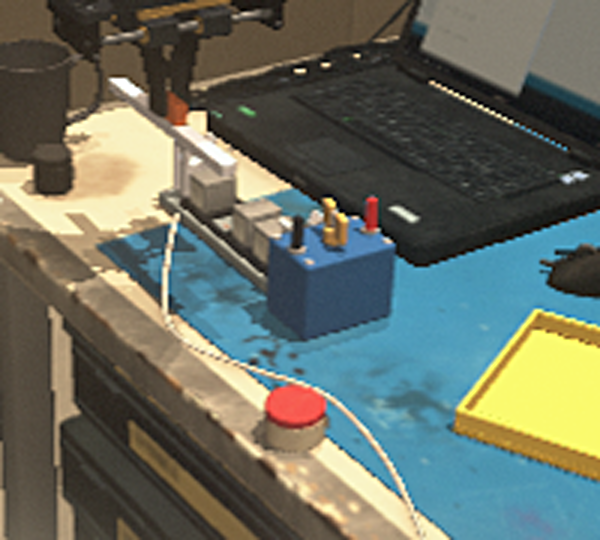

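The bar hangs level and clear, and the three relays are visible below it. I'll lower it to the bench.

Call:
step_arm --steps '[0,0,0,40,0,0,0,0,40,0,0,0,0,30,0,0,0,0,10,0,0,0,0,5,0,0,0,0,2,0,0,0,0,0,0]'

```text
time_s: 19.77
tool_pos: [0.5416, -0.0261, 0.2031]
tool_rot: [179.9, -0.0, 55.7]
force: [-2.7, 1.4, 5.2]
grip_width: 0.012
grasp_force: 4.0
```

Call:
step_arm --steps '[0.4,0,0,0,0,0.4,0,0,0,0,0.4,0,0,0,0,0.4,0,0,-30,0,1,0,0,-50,0,1,0,40,-20,0,1,0,38,0,0,1,0,0,0,0]'

```text
time_s: 20.78
tool_pos: [0.6065, -0.0727, 0.3006]
tool_rot: [179.9, -0.0, 55.5]
force: [-0.9, -0.4, -0.7]
grip_width: 0.067
grasp_force: 0.0
```

```bash
python3 -c "
from h import *
for y in (.057,-.019,-.057): need(rk(0,y,.202),55.9)
c=cam('scene');save(c,'s4.png',3,(200,150,400,330))"
```

```text
at [ 0.6065 -0.0727  0.3006] [179.9  -0.   55.5] t 20.775 w 0.067 f [-0.9 -0.4 -0.7] gf 0.0 j7 -39.0
  shift [58.  -4.5 98.6] roll -0.4
at [ 0.6065 -0.0727  0.3006] [179.9  -0.   55.5] t 20.775 w 0.067 f [-0.9 -0.4 -0.7] gf 0.0 j7 -39.0
  shift [-18.   -4.1  98.6] roll -0.4
at [ 0.6065 -0.0727  0.3006] [179.9  -0.   55.5] t 20.775 w 0.067 f [-0.9 -0.4 -0.7] gf 0.0 j7 -39.0
  shift [-56.   -3.8  98.6] roll -0.4
```

View pics/s4.png

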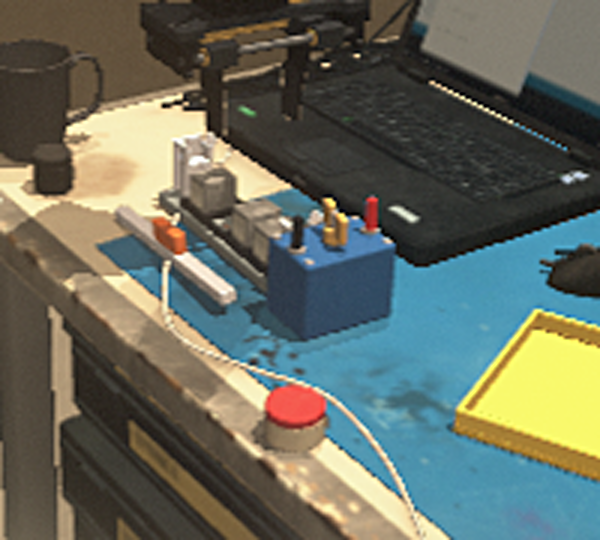

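The bar lies flat at (180,255) and three relays remain. Before working over the tray I'll check whether the hanging cables cross it.

Run:
```python
from h import *
c=cam("top");s=cam("scene")
im=s["image"][:,:,::-1].copy();im=cv2.resize(im,None,fx=1.4,fy=1.4)
cols=[(255,0,0),(0,255,0),(0,255,255),(255,0,255)]
for p in [(604,290),(590,230),(587,180),(600,110)]:
    for z,k in zip((0,.1,.2,.3),cols):
        q=proj(s,onplane(c,(p[0]/1.4,p[1]/1.4),z))[0]*1.4
        cv2.circle(im,(int(q[0]),int(q[1])),4,k,2); 
    print(p,[np.round(onplane(c,(p[0]/1.4,p[1]/1.4),z)[:2],3) for z in (0,.1,.2)])
cv2.imwrite("pics/s5.png",im[150:560,300:784])
need(rk(0,-.057,.202),55.9)
```

```text
(604, 290) [array([ 0.512, -0.567]), array([ 0.505, -0.527]), array([ 0.498, -0.487])]
(590, 230) [array([ 0.638, -0.542]), array([ 0.62 , -0.504]), array([ 0.601, -0.467])]
(587, 180) [array([ 0.746, -0.541]), array([ 0.717, -0.503]), array([ 0.689, -0.466])]
(600, 110) [array([ 0.902, -0.579]), array([ 0.859, -0.538]), array([ 0.816, -0.497])]
at [ 0.6045 -0.0692  0.3002] [-179.9    0.    55.8] t 20.925 w 0.0788 f [ 0.9  0.4 -0.3] gf 0.0 j7 -39.0
  shift [-57.7  -0.2  98.2] roll -0.1
```

View pics/s5.png

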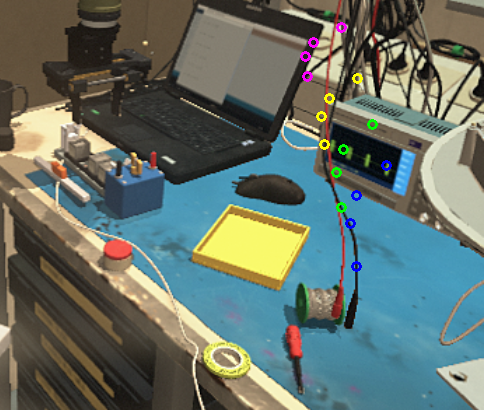

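The cable stays at world y ≤ about -0.48. I'll place the relays with the fingers closing along the tray's x, which keeps the gripper body clear of it. Now the relay at rack y -57.

Call:
step_arm --steps '[1,-28.9,0,0,0,1,-28.8,0,0,0,1,0,0,40,0,1,0,0,40,0,1,0,0,18,0,1,0,0,0,0,0,0,0,0,0,0,0,0,0,0,0,0,0,0,0,0,0,0,0,0,0,0,0,0,0,0,0,0,0,0]' --grip_force 30

```text
time_s: 22.42
tool_pos: [0.5725, -0.1177, 0.2027]
tool_rot: [-180.0, 0.0, 55.8]
force: [-0.3, 0.5, 2.3]
grip_width: 0.0356
grasp_force: 30.0
```

Call:
step_arm --steps '[0,0,0,-20,0,0,0,0,-40,0,0,0,0,-40,0,0,0,0,-30,0,0,0,0,0,-10,0,0,0,0,-10,0,0,0,0,-9.6,0,0,0,0,0]'

```text
time_s: 23.42
tool_pos: [0.5726, -0.1177, 0.3339]
tool_rot: [179.9, 0.0, 85.3]
force: [-0.2, 0.5, -0.9]
grip_width: 0.036
grasp_force: 30.0
```

```bash
cat >> h.py <<'E'
def tray():
    c=cam("top");hsv=cv2.cvtColor(c["image"],cv2.COLOR_RGB2HSV)
    k=cv2.inRange(hsv,np.array((24,100,80)),np.array((34,255,255)));k[:170]=0;k[275:]=0;k[:,:330]=0;k[:,430:]=0
    q=cv2.convexHull(np.vstack([x for x in cv2.findContours(k,cv2.RETR_EXTERNAL,cv2.CHAIN_APPROX_NONE)[0] if cv2.contourArea(x)>30]))
    P=np.array([onplane(c,p[0],.02)[:2] for p in q],np.float32)
    r=cv2.minAreaRect(P*1000);b=cv2.boxPoints(r);e=[b[1]-b[0],b[2]-b[1]];l=max(e,key=np.linalg.norm)
    a=(np.degrees(np.arctan2(l[1],l[0]))+90)%180-90
    ctr=np.array(r[0])/1000;print("tray",ctr,a,r[1]);return ctr,a
def tr(x,y,z,T):
    a=np.radians(T[1]);return np.array([T[0][0]+np.cos(a)*x-np.sin(a)*y,T[0][1]+np.sin(a)*x+np.cos(a)*y,z])
E
python3 -c "
from h import *
T=tray();need(tr(0,-.03,.196,T),T[1]+90)"
```

```text
tray [ 0.49210098 -0.4058063 ] -4.3604965 (142.2989044189453, 169.86563110351562)
at [ 0.5726 -0.1178  0.3337] [179.9   0.   85.2] t 23.475 w 0.0356 f [-0.1  0.2 -0.1] gf 30.0 j7 -3.0
  shift [-323.8  -55.9  137.8] roll -0.5
```

Call:
step_arm --steps '[0,-46.3,-8,0,0,0,-46.3,-8,0,0,0,-46.3,-8,0,0,0,-46.3,-8,0,0,0,-46.3,-8,0,0,0,-46.3,-8,0,0,0,-46,-8,0,0,0,0,0,0,0]'

```text
time_s: 24.48
tool_pos: [0.4875, -0.4412, 0.3326]
tool_rot: [-179.9, 0.1, 84.7]
force: [-0.2, 0.2, -1.0]
grip_width: 0.0357
grasp_force: 30.0
```

```bash
python3 -c "
from h import *
need([0.4898,-.4357,.196],85.6)"
```

```text
at [ 0.4875 -0.4412  0.3326] [-1.799e+02  1.000e-01  8.470e+01] t 24.475 w 0.0357 f [-0.2  0.2 -1. ] gf 30.0 j7 27.0
  shift [  6.1   2.  136.6] roll -0.9
```

Call:
step_arm --steps '[0,5.5,2,40,-0.5,0,0,0,50,0,0,0,0,30,0,0,0,0,12,0,0,0,0,4,0,0,0,0,0,0,0.7,0,0,0,0,0.7,0,0,0,0,0.7,0,0,-3,0,0.7,0,0,-30,0,1,0,0,-50,0,1,0,0,-57,0]'

```text
time_s: 25.98
tool_pos: [0.4926, -0.4304, 0.3377]
tool_rot: [-179.9, -0.1, 85.9]
force: [0.5, -0.7, 0.5]
grip_width: 0.0736
grasp_force: 0.0
```

```bash
python3 -c "
from h import *
need([0.5723,-.1178,.33],55.9)
need(rk(0,-.019,.33),55.9)"
```

```text
at [ 0.4926 -0.4304  0.3377] [-1.799e+02 -1.000e-01  8.590e+01] t 25.975 w 0.0736 f [ 0.5 -0.7  0.5] gf 0.0 j7 28.0
  shift [317.6  56.9   8. ] roll 30.0
at [ 0.4926 -0.4304  0.3377] [-1.799e+02 -1.000e-01  8.590e+01] t 25.975 w 0.0736 f [ 0.5 -0.7  0.5] gf 0.0 j7 28.0
  shift [351.5  75.2   8. ] roll 30.0
```

Call:
step_arm --steps '[1,43.9,9.4,0,0,1,43.9,9.4,0,0,1,43.9,9.4,0,0,1,43.9,9.4,0,0,1,43.9,9.4,0,0,1,43.9,9.4,0,0,1,43.9,9.4,0,0,1,43.9,9.4,0,0,1,0,0,0,10,1,0,0,0,10,1,0,0,0,10,1,0,0,0,0]'

```text
time_s: 27.48
tool_pos: [0.5934, -0.0857, 0.3371]
tool_rot: [180.0, 0.0, 56.0]
force: [0.5, -0.0, -0.4]
grip_width: 0.0871
grasp_force: 0.0
```

```bash
python3 -c "
from h import *
need(rk(0,-.019,.202),55.9)
tray();save(cam('top'),'t4.png',4,(240,140,420,280))"
```

```text
at [ 0.5934 -0.0857  0.3371] [180.   0.  56.] t 27.475 w 0.0871 f [ 0.5 -0.  -0.4] gf 0.0 j7 -35.0
  shift [ 1.000e-01 -5.000e-01  1.351e+02] roll 0.1
tray [ 0.49217474 -0.40581995] -4.371376 (142.297119140625, 170.00440979003906)
```

View pics/t4.png

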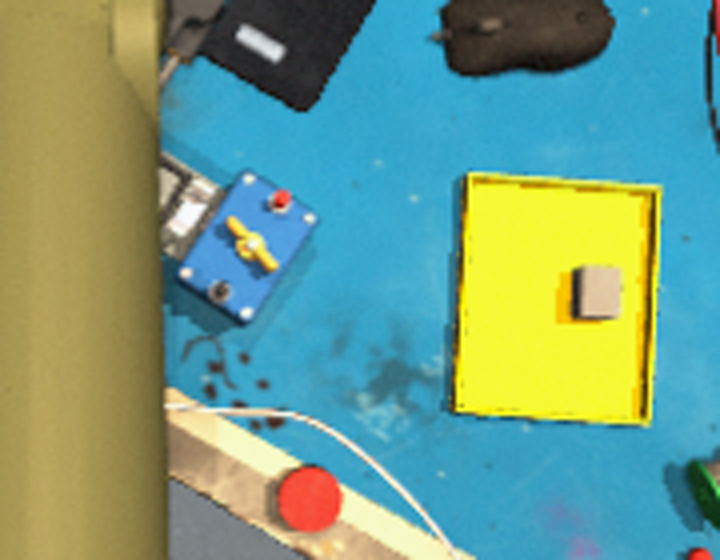

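The first relay stands well inside the tray at (597,293) in the crop, right of centre as planned. Next is the relay at y -19.

Call:
step_arm --steps '[1,0,-0.5,50,0,1,0,0,50,0,1,0,0,35,0,1,0,0,0,0,0,0,0,0,0,0,0,0,0,0,0,0,0,0,0,0,0,0,0,0,0,0,0,0,0,0,0,0,0,0]' --grip_force 30

```text
time_s: 28.82
tool_pos: [0.5929, -0.0855, 0.2018]
tool_rot: [180.0, 0.0, 55.9]
force: [-0.5, -0.2, 0.2]
grip_width: 0.0357
grasp_force: 30.0
```

Call:
step_arm --steps '[0,0,0,-20,0,0,0,0,-40,0,0,0,0,-40,0,0,0,0,-30,0,0,0,0,0,-10,0,0,0,0,-10,0,0,0,0,-9.6,0,0,0,0,0]'

```text
time_s: 29.82
tool_pos: [0.593, -0.0855, 0.3329]
tool_rot: [179.9, 0.0, 85.4]
force: [-0.4, -0.3, -0.2]
grip_width: 0.0357
grasp_force: 30.0
```

```bash
python3 -c "
from h import *
T=tray();need(tr(0,.008,.196,T),T[1]+90)"
```

```text
tray [ 0.49217474 -0.40581995] -4.371376 (142.297119140625, 170.00440979003906)
at [ 0.593  -0.0855  0.3327] [179.9   0.   85.3] t 29.875 w 0.0357 f [-0.   0.4 -0. ] gf 30.0 j7 -7.0
  shift [-319.5  -74.2  136.7] roll -0.4
```

Call:
step_arm --steps '[0,-45.6,-10.6,0,0,0,-45.6,-10.6,0,0,0,-45.6,-10.6,0,0,0,-45.6,-10.6,0,0,0,-45.6,-10.6,0,0,0,-45.6,-10.6,0,0,0,-45.6,-10.6,0,-0.5,0,0,0,0,0,0,0,0,0,0,0,0,0,0,0]'

```text
time_s: 31.12
tool_pos: [0.4947, -0.3961, 0.3321]
tool_rot: [180.0, -0.0, 86.1]
force: [0.9, 0.8, -0.1]
grip_width: 0.0361
grasp_force: 30.0
```

```bash
python3 -c "
from h import *
T=(np.array([.4922,-.4058]),-4.4);need(tr(0,.008,.196,T),T[1]+90)"
```

```text
at [ 0.4947 -0.3961  0.3321] [180.   -0.   86.1] t 31.125 w 0.0361 f [ 0.9  0.8 -0.1] gf 30.0 j7 25.0
  shift [ -1.9  -1.8 136.1] roll 0.5
```

Call:
step_arm --steps '[0,0,0,40,0,0,0,0,50,0,0,0,0,30,0,0,0,0,12,0,0,0,0,4,0,0,0,0,0,0,0.7,0,0,0,0,0.7,0,0,0,0,0.7,0,0,-3,0,0.7,0,0,-30,0,1,0,0,-50,0,1,0,0,-57,0]'

```text
time_s: 32.62
tool_pos: [0.4933, -0.3977, 0.3368]
tool_rot: [-179.9, -0.0, 86.0]
force: [0.8, -0.7, 0.3]
grip_width: 0.0734
grasp_force: 0.0
```

```bash
python3 -c "
from h import *
need(rk(0,.057,.33),55.9)"
```

```text
at [ 0.4933 -0.3977  0.3368] [-179.9   -0.    86. ] t 32.625 w 0.0734 f [ 0.8 -0.7  0.3] gf 0.0 j7 26.0
  shift [384.4 115.5   7. ] roll 30.1
```

Call:
step_arm --steps '[1,48,14.4,0,0,1,48,14.4,0,0,1,48,14.4,0,0,1,48,14.4,0,0,1,48,14.4,0,0,1,48,14.4,0,0,1,48,14.4,0,0,1,48,14.4,0,0,1,0,0,0,10,1,0,0,0,10,1,0,0,0,10,1,0,0,0,0]'

```text
time_s: 34.12
tool_pos: [0.6357, -0.0228, 0.3361]
tool_rot: [180.0, 0.0, 56.1]
force: [-0.1, -0.6, 0.1]
grip_width: 0.0868
grasp_force: 0.0
```

```bash
python3 -c "
from h import *
need(rk(0,.057,.202),55.9);tray()"
```

```text
at [ 0.6357 -0.0228  0.3361] [180.    0.   56.1] t 34.125 w 0.0868 f [-0.1 -0.6  0.1] gf 0.0 j7 -43.0
  shift [  0.3  -0.3 134.1] roll 0.2
tray [ 0.4884299  -0.38832663] -4.3305435 (140.85096740722656, 170.05789184570312)
```

The tray has shifted about 18 mm, so I'll re-measure it before placing the third relay.

Call:
step_arm --steps '[1,0,0,50,0.2,1,0,0,50,0,1,0,0,34,0,1,0,0,0,0,0,0,0,0,0,0,0,0,0,0,0,0,0,0,0,0,0,0,0,0,0,0,0,0,0,0,0,0,0,0]' --grip_force 30

```text
time_s: 35.42
tool_pos: [0.6356, -0.0229, 0.2018]
tool_rot: [-180.0, 0.0, 55.8]
force: [-0.5, -0.4, 0.2]
grip_width: 0.0356
grasp_force: 30.0
```

Call:
step_arm --steps '[0,0,0,-20,0,0,0,0,-40,0,0,0,0,-40,0,0,0,0,-30,0,0,0,0,0,-10,0,0,0,0,-10,0,0,0,0,-9.6,0,0,0,0,0]'

```text
time_s: 36.42
tool_pos: [0.6357, -0.0229, 0.3329]
tool_rot: [179.9, -0.0, 85.3]
force: [-0.4, 0.4, -0.6]
grip_width: 0.0361
grasp_force: 30.0
```

```bash
python3 -c "
from h import *
T=tray();need(tr(0,.046,.196,T),T[1]+90);save(cam('top'),'t5.png',4,(240,140,420,280))"
```

```text
tray [ 0.4884299  -0.38832663] -4.3305435 (140.85096740722656, 170.05789184570312)
at [ 0.6358 -0.0229  0.3327] [179.9  -0.   85.2] t 36.475 w 0.036 f [ 0.3  0.2 -1.2] gf 30.0 j7 -15.0
  shift [-330.5 -116.6  136.6] roll -0.5
```

View pics/t5.png

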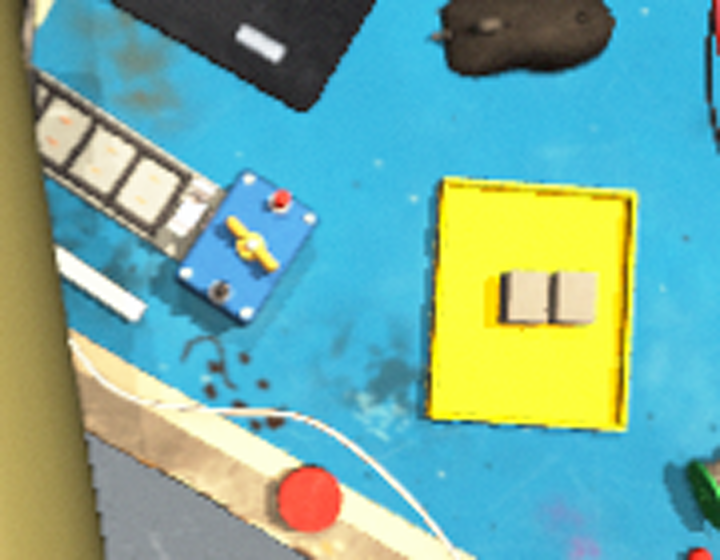

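Both relays rode along with the tray at (525,297) and (575,297), with the tray centre near (532,303). There is room on the left for the third. The rack pockets on view are empty.

Call:
step_arm --steps '[0,-47.2,-16.6,0,0,0,-47.2,-16.6,0,0,0,-47.2,-16.6,0,0,0,-47.2,-16.6,0,0,0,-47.2,-16.6,0,0,0,-47.2,-16.6,0,0,0,-47.2,-16.6,0,-0.5,0,0,0,0,0,0,0,0,0,0,0,0,0,0,0]'

```text
time_s: 37.78
tool_pos: [0.4941, -0.341, 0.332]
tool_rot: [180.0, -0.0, 86.0]
force: [0.1, 0.3, -1.4]
grip_width: 0.0357
grasp_force: 30.0
```

```bash
python3 -c "
from h import *
T=(np.array([.4884,-.3883]),-4.4);need(tr(0,.046,.196,T),T[1]+90)"
```

```text
at [ 0.4941 -0.341   0.332 ] [180.  -0.  86.] t 37.775 w 0.0357 f [ 0.1  0.3 -1.4] gf 30.0 j7 22.0
  shift [ -1.6  -2.2 136. ] roll 0.4
```

Call:
step_arm --steps '[0,-1,-1,40,0,0,0,0,50,0,0,0,0,30,0,0,0,0,12,0,0,0,0,4,0,0,0,0,0,0,0.7,0,0,0,0,0.7,0,0,0,0,0.7,0,0,-3,0,0.7,0,0,-30,0,1,0,0,-50,0,1,0,0,-57,0]'

```text
time_s: 39.28
tool_pos: [0.4916, -0.3436, 0.3368]
tool_rot: [-179.9, -0.0, 85.9]
force: [1.4, -0.5, 0.1]
grip_width: 0.0735
grasp_force: 0.0
```

```bash
python3 -c "
from h import *
need(rk(-.02,0,.33),55.9)"
```

```text
at [ 0.4916 -0.3436  0.3368] [-179.9   -0.    85.9] t 39.275 w 0.0735 f [ 1.4 -0.5  0.1] gf 0.0 j7 22.0
  shift [291.4  74.7   7. ] roll 30.0
```

Run:
```python
from h import *
c=cam("top");save(c,"t6.png",3.5,(200,120,420,280))
hsv=cv2.cvtColor(c["image"],cv2.COLOR_RGB2HSV)
k=cv2.inRange(hsv,np.array((8,150,120)),np.array((20,255,255)));k[:150]=0;k[215:]=0;k[:,:215]=0;k[:,280:]=0
q=max(cv2.findContours(k,cv2.RETR_EXTERNAL,cv2.CHAIN_APPROX_NONE)[0],key=cv2.contourArea)
P=np.array([onplane(c,p[0],.032)[:2]*1000 for p in q],np.float32);print(cv2.contourArea(q),cv2.minAreaRect(P))
w=onplane(c,cv2.minAreaRect(q)[0],.032);print(w,proj(c,w))
```

```text
44.5 ((540.7954711914062, -25.864049911499023), (41.164642333984375, 11.579415321350098), 55.982547760009766)
[ 0.54077633 -0.02588505  0.032     ] [[243.49996948 197.5       ]]
```

View pics/t6.png

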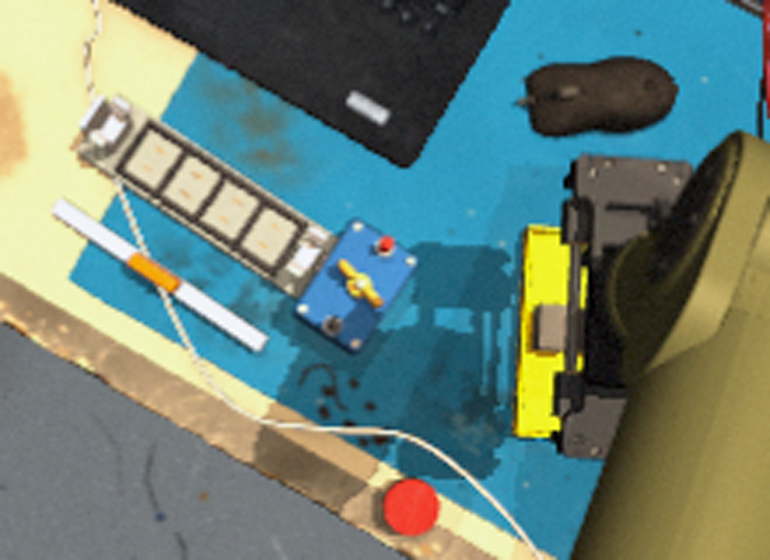

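The rack is empty and the bar lies at (160,275), centred at world (0.541,-0.026) with its axis at 56°. Next I fetch the bar.

```bash
python3 -c "
from h import *
need([.5408,-.0259,.33],56)"
```

```text
at [ 0.494  -0.3444  0.3462] [179.4   0.4  85.9] t 39.325 w 0.0775 f [ 2.4 -1.4  6. ] gf 0.0 j7 22.0
  shift [321.1  23.5  14.2] roll 29.9
```

Call:
step_arm --steps '[1,45.9,3.4,0,0,1,45.9,3.4,0,0,1,45.9,3.4,0,0,1,45.9,3.4,0,0,1,45.9,3.4,0,0,1,45.9,3.4,0,0,0.4,45.9,3.4,0,0,0.4,0,0,0,10,0.4,0,0,0,10,0.4,0,0,0,10,0.4,0,0,0,0]'

```text
time_s: 40.7
tool_pos: [0.539, -0.0249, 0.3359]
tool_rot: [180.0, 0.0, 56.0]
force: [0.5, 0.5, 0.3]
grip_width: 0.0449
grasp_force: 0.0
```

```bash
python3 -c "
from h import *
need([.5408,-.0259,.199],56)"
```

```text
at [ 0.539  -0.0249  0.3359] [180.   0.  56.] t 40.7 w 0.0449 f [0.5 0.5 0.3] gf 0.0 j7 -40.0
  shift [  0.2   2.  136.9] roll -0.0
```

Call:
step_arm --steps '[0.4,0,2,50,0,0.4,0,0,50,0,0.4,0,0,30,0,0.4,0,0,6.5,0,0.4,0,0,0,0,0,0,0,0,0,0,0,0,0,0,0,0,0,0,0,0,0,0,0,0,0,0,0,0,0]' --grip_force 40

```text
time_s: 41.95
tool_pos: [0.541, -0.0261, 0.1999]
tool_rot: [180.0, -0.0, 55.9]
force: [-1.1, -0.6, 4.4]
grip_width: 0.0113
grasp_force: 40.0
```

Call:
step_arm --steps '[0,0,0,-10,0,0,0,0,-30,0,0,0,0,-40,0,0,0,0,-40,0,0,0,26,0,0,0,0,26,0,0,0,0,26,0,0,0,0,0,0,0,0,0,0,0,0]'

```text
time_s: 43.08
tool_pos: [0.6047, -0.0693, 0.3189]
tool_rot: [-179.9, 0.0, 55.9]
force: [0.0, 0.1, -1.6]
grip_width: 0.0115
grasp_force: 40.0
```

Run:
```python
from h import *
need(rk(.0004,0,.247),55.9)
s=cam("scene");save(s,"s6.png",4,(210,130,340,260))
# expected pixels of bar ends if held true (bottom of bar at TCP-0.199)
o=env.get_obs();z=o["tool_pos"][2]-.199;t=o["tool_pos"]
a=np.radians(o["tool_rot"][2]);u=np.array([np.cos(a),np.sin(a)])
for e in(.103,-.103): print((proj(s,[*(t[:2]+e*u),z+.012])[0]-[210,130])*4)
```

```text
at [ 0.6047 -0.0693  0.3189] [-179.9    0.    55.9] t 43.075 w 0.0115 f [ 0.   0.1 -1.6] gf 40.0 j7 -39.0
  shift [-0.8 -0.1 71.9] roll -0.0
[215.21336828 168.72697183]
[376.23490632 277.95997215]
```

View pics/s6.png

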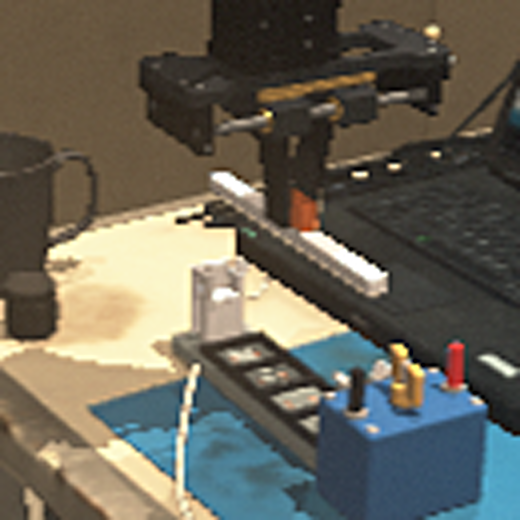

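The bar is level over the brackets, and its ends at (220,176) and (380,278) match the prediction. I'll lower it into the seats.

Call:
step_arm --steps '[0,-0.8,0,20,0,0,0,0,20,0,0,0,0,10,0,0,0,0,8,0,0,0,0,7,0,0,0,0,5,0,0,0,0,0,0]'

```text
time_s: 44.0
tool_pos: [0.6047, -0.0706, 0.249]
tool_rot: [-180.0, 0.0, 55.9]
force: [-0.5, 0.5, -1.1]
grip_width: 0.0115
grasp_force: 40.0
```

Call:
step_arm --steps '[0,0,0,1.5,0,0,0,0,0,0]'

```text
time_s: 44.25
tool_pos: [0.6048, -0.0704, 0.2479]
tool_rot: [180.0, -0.0, 55.9]
force: [-0.5, 0.7, -1.3]
grip_width: 0.0119
grasp_force: 40.0
```

Released, the bar drops the last millimetre. I'll open the fingers, lift, and go over to the nut with the finger line across the tips (yaw 132).

Call:
step_arm --steps '[0.4,0,0,0,0,0.4,0,0,0,0,0.4,0,0,0,0,1,0,0,-30,0,1,0,0,-40,0,1,-46,0,-18,0,1,-46,0,0,0,1,-48,0,0,0,1,0,0,0,-10,1,0,0,0,-10,1,0,0,0,-10,1,0,0,0,-10]'

```text
time_s: 45.75
tool_pos: [0.5262, -0.1865, 0.3359]
tool_rot: [180.0, 0.0, 96.2]
force: [-0.1, 0.5, 0.4]
grip_width: 0.0869
grasp_force: 0.0
```

Call:
step_arm --steps '[1,0,0,0,-10,1,0,0,0,-10,1,0,0,0,-10,1,0,0,0,-6,1,0,0,0,0]'

```text
time_s: 46.38
tool_pos: [0.5262, -0.1865, 0.3359]
tool_rot: [180.0, 0.0, 131.8]
force: [0.3, -0.7, -0.3]
grip_width: 0.0869
grasp_force: 0.0
```

```bash
python3 -c "
from h import *
need([.5252,-.1855,.256],132)
c=cam('top');save(c,'t7.png',6,(215,135,325,230));tray()"
```

```text
at [ 0.5262 -0.1865  0.3359] [180.    0.  131.8] t 46.375 w 0.0869 f [ 0.3 -0.7 -0.3] gf 0.0 j7 51.0
  shift [ 1.5 -0.1 79.9] roll -0.2
tray [ 0.47146332 -0.36438324] -0.8997421 (194.39418029785156, 292.5748291015625)
```

View pics/t7.png

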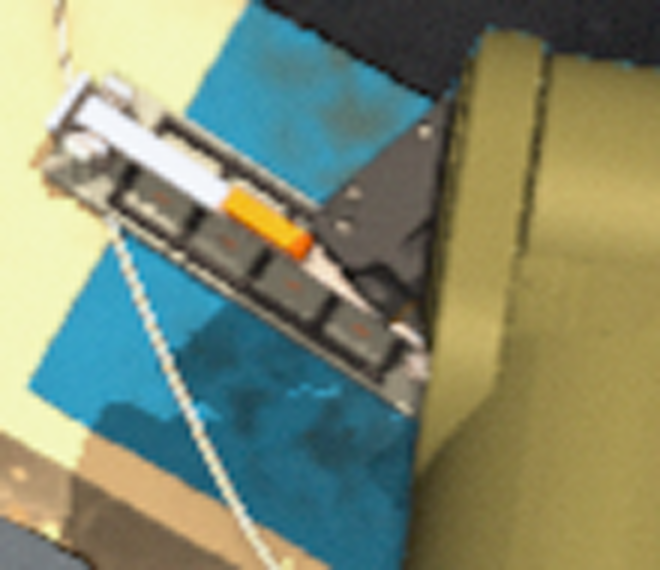

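The bar sits in both brackets with its grip up at (268,224), much as it did at the start. Now I screw the nut home, gripping the tips first.

Call:
step_arm --steps '[1,1.5,0,30,0,1,0,0,30,0,1,0,0,20,0,1,0,0,0,0,0,0,0,0,0,0,0,0,0,0,0,0,0,0,0,0,0,0,0,0,0,0,0,0,0,0,0,0,0,0]' --grip_force 30

```text
time_s: 47.72
tool_pos: [0.5245, -0.1861, 0.2558]
tool_rot: [-179.9, -0.0, 131.8]
force: [-3.7, -2.4, 4.4]
grip_width: 0.0455
grasp_force: 30.0
```

Call:
step_arm --steps '[0,0,0,0,6.8,0,0,0,0,6.8,0,0,0,0,6.8,0,0,0,0,6.8,0,0,0,0,6.8,0,0,0,0,0]'

```text
time_s: 48.48
tool_pos: [0.5244, -0.1863, 0.2558]
tool_rot: [-179.8, 0.1, 97.7]
force: [-3.6, -1.9, 4.5]
grip_width: 0.0457
grasp_force: 30.0
```

Call:
step_arm --steps '[1,0,0,0,0,1,0,0,0,0,1,0,0,0,0,1,0,0,-30,0,1,0,0,-30,0,1,0,0,0,-10,1,0,0,0,-10,1,0,0,0,-10,1,0,0,0,-10,1,0,0,0,-10,1,0,0,0,-10,1,0,0,0,-10]'

```text
time_s: 49.98
tool_pos: [0.5253, -0.185, 0.3157]
tool_rot: [180.0, 0.0, 168.2]
force: [0.3, -0.1, 0.3]
grip_width: 0.0872
grasp_force: 0.0
```

Call:
step_arm --steps '[1,0,0,0,-10,1,0,0,0,-10,1,0,0,0,0,1,0,0,30,0,1,0,0,19,0,0.5,0,0,0,0,0,0,0,0,0,0,0,0,0,0,0,0,0,0,0,0,0,0,0,0,0,0,0,0,0,0,0,0,0,0]'

```text
time_s: 51.48
tool_pos: [0.5252, -0.1854, 0.2668]
tool_rot: [-180.0, -0.0, -172.2]
force: [-0.9, 0.3, -0.2]
grip_width: 0.0249
grasp_force: 0.0
```

Call:
step_arm --steps '[0,0,0,0,0,0,0,0,0,0,0,0,0,0,0]'

```text
time_s: 51.85
tool_pos: [0.5252, -0.1857, 0.2668]
tool_rot: [-180.0, 0.0, -172.2]
force: [-0.2, -1.4, -1.0]
grip_width: 0.006
grasp_force: 30.0
```

Turning from yaw 187.8 to 99.8.

Call:
step_arm --steps '[0,0,0,0,8.8,0,0,0,0,8.8,0,0,0,0,8.8,0,0,0,0,8.8,0,0,0,0,8.8,0,0,0,0,8.8,0,0,0,0,8.8,0,0,0,0,8.8,0,0,0,0,8.8,0,0,0,0,8.8,0,0,0,0,0]'

```text
time_s: 53.22
tool_pos: [0.5244, -0.187, 0.2667]
tool_rot: [-179.9, 0.1, 99.8]
force: [-2.2, -4.5, 2.3]
grip_width: 0.0063
grasp_force: 30.0
```

Call:
step_arm --steps '[1,0,0,0,0,1,0,0,0,0,1,0,0,0,0,1,0,0,0,0,1,0,0,-25,0,1,0,0,-25,0,1,0,0,0,-10,1,0,0,0,-10,1,0,0,0,-10,1,0,0,0,-10,1,0,0,0,-10,1,0,0,0,-10]'

```text
time_s: 54.72
tool_pos: [0.5252, -0.1852, 0.3168]
tool_rot: [180.0, 0.0, 160.2]
force: [0.1, 0.4, 0.8]
grip_width: 0.0864
grasp_force: 0.0
```

Call:
step_arm --steps '[1,0,0,0,-10,1,0,0,0,-10,1,0,0,0,-10,1,0,0,30,0,1,0,0,31,0,1,0,0,0,0,0,0,0,0,0,0,0,0,0,0,0,0,0,0,0,0,0,0,0,0,0,0,0,0,0,0,0,0,0,0]'

```text
time_s: 56.22
tool_pos: [0.5252, -0.1857, 0.2559]
tool_rot: [-180.0, 0.0, -170.2]
force: [0.1, -1.2, -0.1]
grip_width: 0.0457
grasp_force: 30.0
```

Call:
step_arm --steps '[0,0,0,0,7,0,0,0,0,7,0,0,0,0,7,0,0,0,0,7,0,0,0,0,7,0,0,0,0,6,0,0,0,0,4,0,0,0,0,2,0,0,0,0,0]'

```text
time_s: 57.35
tool_pos: [0.5253, -0.1867, 0.2559]
tool_rot: [-179.9, 0.2, 142.9]
force: [0.9, -5.1, -1.0]
grip_width: 0.0453
grasp_force: 30.0
```

```bash
python3 -c "
from h import *
need([.5252,-.1855,.256],145.9);print(env.get_obs()['wrist_torque'])"
```

```text
at [ 0.5253 -0.1867  0.2559] [-179.9    0.2  142.9] t 57.35 w 0.0453 f [ 0.9 -5.1 -1. ] gf 30.0 j7 60.0
  shift [ 0.8  0.9 -0.1] roll -3.0
[-1.06994476 -0.35986461  0.93324836]
```

The torque has risen to 0.93 N m, so the nut is on its stop. I'll release, lift, retreat toward the tray side at height, and check everything.

Call:
step_arm --steps '[0,0,0,0,-2.5,1,0,0,0,0,1,0,0,0,0,1,0,0,0,0,1,0,0,0,0,1,0,0,-40,0,1,0,0,-50,0,1,0,0,-50,0,1,0,0,0,0]'

```text
time_s: 58.48
tool_pos: [0.5265, -0.185, 0.4003]
tool_rot: [179.9, 0.5, 145.4]
force: [-0.1, 0.3, -1.0]
grip_width: 0.0871
grasp_force: 0.0
```

```bash
python3 -c "
from h import *
need([.33,-.50,.395],142)"
```

```text
at [ 0.5265 -0.185   0.4003] [179.9   0.5 145.4] t 58.475 w 0.0871 f [-0.1  0.3 -1. ] gf 0.0 j7 67.0
  shift [ -17.3 -370.9    5. ] roll 3.4
```

Call:
step_arm --steps '[1,-2,-46,0,0,1,-2,-46,0,0,1,-2,-46,0,0,1,-2,-46,0,0,1,-2,-46,0,0,1,-2,-46,0,0,1,-2,-46,0,0,1,-2,-46,0,0,1,0,0,0,0,1,0,0,0,0,1,0,0,0,0]'

```text
time_s: 59.85
tool_pos: [0.3305, -0.4958, 0.3955]
tool_rot: [180.0, -0.0, 145.5]
force: [0.2, -0.4, -0.7]
grip_width: 0.0872
grasp_force: 0.0
```

Run:
```python
from h import *
need([.33,-.50,.395],142)
c=cam("top");s=cam("scene")
a=cv2.resize(c["image"][:,:,::-1][130:260,210:420],None,fx=3.5,fy=3.5,interpolation=cv2.INTER_CUBIC)[:, :735]
b=cv2.resize(s["image"][:,:,::-1][180:300,240:450],None,fx=3.5,fy=3.5,interpolation=cv2.INTER_CUBIC)
im=cv2.resize(np.vstack([a,b]),None,fx=.68,fy=.68);print(im.shape);cv2.imwrite("pics/fin.png",im);tray()
```

```text
at [ 0.3305 -0.4958  0.3955] [180.   -0.  145.5] t 59.85 w 0.0872 f [ 0.2 -0.4 -0.7] gf 0.0 j7 105.0
  shift [-2.  -3.8  0.5] roll 3.5
(595, 500, 3)
tray [ 0.48832367 -0.38829477] -4.309471 (140.84085083007812, 169.880615234375)
```

View pics/fin.png

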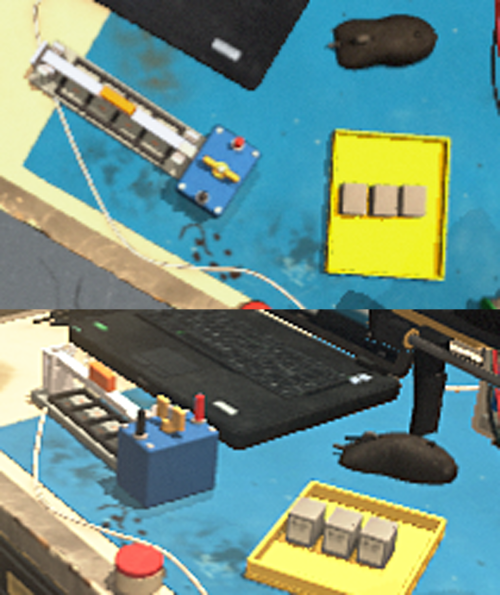

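The final view shows three relays side by side in the tray, the bar seated with its grip up at (117,100), and the blade along the rack at (220,170). I'll do a quick numeric check of the grip and then hand in.

Run:
```python
from h import *
c=cam("top")
hsv=cv2.cvtColor(c["image"],cv2.COLOR_RGB2HSV)
k=cv2.inRange(hsv,np.array((8,150,120)),np.array((22,255,255)));k[:150]=0;k[195:]=0;k[:,:240]=0;k[:,280:]=0
q=max(cv2.findContours(k,cv2.RETR_EXTERNAL,cv2.CHAIN_APPROX_NONE)[0],key=cv2.contourArea)
P=np.array([onplane(c,p[0],.08)[:2]*1000 for p in q],np.float32);r=cv2.minAreaRect(P);print(r)
d=np.array(r[0])/1000-O;a=np.radians(YAW);e=(d@[np.cos(a),np.sin(a)],d@[-np.sin(a),np.cos(a)]);print("rack xy",e)
if abs(e[0])<.004 and abs(e[1])<.006: print(env.sign_off())
```

```text
((604.1695556640625, -72.46858978271484), (42.537593841552734, 12.647997856140137), 55.69218444824219)
rack xy (np.float64(0.0019970637119031036), np.float64(-0.0021121141999780554))
the job is handed in; nothing more can be done
None
```

The job is done and handed in: the three relays are side by side in the tray, the bar is back in its brackets with the grip up (about 2 mm off centre each way), and the nut is screwed home against its stop; the judge's result was not shown.

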